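# Turn the drained test tile over with the tool box lid

### The job

The bisque test tile has drained long enough in the open lid of the green tool box and must be turned blue-banded face up, but bare bisque must not be touched: raise the lid by its handle, past upright, until the tile slides down it and tumbles over into the box and lies flat on the floor of its bay, then lower the lid under control (do not let it drop) until it lies flat open again. Then cancel the draining timer by turning its orange dial anticlockwise fully back to its zero stop. Leave everything else on the bench where it is, and let go of everything when you finish.

Things in the scene. Friction and masses are not known exactly. Their poses are not given: they have to be found in the camera images.
- box: Green sheet-steel tool box fixed to the bench, lid lying open. Origin: on the bench under the middle of the hinge line; y along the hinge, +x into the box, z up; the open lid lies to -x. Box 120 mm (x) by 210 mm (y), sheet 3 mm, floor 7 mm and rim 33 mm above the bench. A partition at y = +45 mm leaves the wide empty tile bay on its -y side; the narrow bay holds small tools.
- lid (a joint): Lid hinge, rad: 0 = flat open on its stop, 1.57 = upright, 3.14 = shut. Lid 0.35 kg, falls if let go: a tray 120 mm deep, 210 mm wide, rim 12 mm high, sheet 3 mm, partitioned like the box. Raised, the tile slides from about 25-36 degrees to the rim by the hinge and topples only well past upright: 1.6 is not enough, at 1.7 it may or may not, by 1.95 it has dropped in.
- lid_hinge (a point): Middle of the hinge axis, 33 mm above the bench. The frame turns with the lid: at joint 0 its axes are those of the box and the lid extends to -x; the lid rises by turning about +y.
- lid_handle (a point): Middle of the round steel bar of the lid's grab handle: 9 mm thick, 100 mm long along y, 90 mm clear between its arms. In the frame of lid_hinge at x = -158, z = +22 mm: 38 mm out from the lid's free edge, 55 mm above the bench when flat. It can be straddled from above and turns between finger pads.
- tile: Loose square bisque test tile 60 x 60 x 8 mm, about 60 g. Back terracotta, face white with a blue band. Origin: its centre; z square to the faces, the blue-banded face on the -z side, which lies down at the start, in the lid. The robot must not touch it.
- timer (a joint): Dial of the draining timer, rad: 0 = on its zero stop, growing clockwise seen from above; reset by turning it anticlockwise. Starts between 0.6 and 1.3, turns stiffly (0.04 N m), stays where it is left.
- timer_grip (a point): On the dial's axis, 50 mm above the bench: where to grip the dial's orange bar, 46 mm long, 14 mm wide, reaching from the dial's disc (27 mm above the bench) up to 60 mm. The frame turns with the dial: x along the bar (pointer line at -x), y across it, z up. The white timer body, fixed to the bench, is 74 mm wide, 20 mm high.
- cup: Ceramic glaze test cup, loose, 66 mm wide at the rim, 70 mm high; origin under its centre. Leave alone.
- bottle: Spray bottle with press trigger, loose, 70 mm wide, 208 mm high; origin under its centre. Leave alone.
- rib: Black rubber-edged wooden rib lying flat, loose, about 115 x 75 x 6 mm; origin under its centre. Leave alone.
- tamper: Wooden tamper standing on its head, loose, 62 mm wide, 126 mm high; origin under its centre. Leave alone.
- stack: Stack of three fired test tiles, one loose piece, about 64 x 64 x 24 mm; origin under its centre. Leave alone.
There are look-alikes about, which are no part of the job. What is meant by the part that bears timer is not yellow, and is the larger of those in its own colour. Leave any black look-alike of the tile alone.

How it is judged:
On the way, in this order (a step that is already met when the one before it is completed fails the run):
1. the tile has tumbled over and lies in the box, blue-banded face up (angle between tile's own z axis and vertical above 2.7 rad and x of tile in the frame of box above 0.015 m and z of tile in the frame of box below 0.03 m), for 0.2 s.
2. the lid lies flat open again (value of joint lid below 0.06 rad), for 0.2 s.
3. the timer's dial is back on its zero stop (value of joint timer below 0.08 rad), for 0.2 s.
At the end, for the whole second after the job is handed in: The tile lies still and flat (within 8 degrees) on the floor of the tile bay of the box, blue-banded face up; the lid lies flat open (within 0.06 rad); the timer's dial is on its zero stop (within 0.08 rad); the other things are within 25 mm of where they stood (angle between tile's own z axis and vertical above 3 rad and x of tile in the frame of box between 0.02 and 0.1 m and y of tile in the frame of box between -0.1 and 0.043 m and z of tile in the frame of box below 0.017 m and linear speed of tile below 0.02 m/s and value of joint lid below 0.06 rad and value of joint timer below 0.08 rad); the robot touches nothing.
It fails at once if the robot touches the tile (contact force between tile and the fingers above 0.3 N or contact force between tile and the arm above 0.3 N).
It fails at once if the lid is let drop (velocity of joint lid below -5 rad/s or velocity of joint lid above 5 rad/s).
It fails at once if another thing on the bench is displaced by more than 25 mm (distance of any of cup, bottle, rib, tamper, stack from where it was at the start of the episode above 0.025 m).
It also fails if it takes over 72 s, if anything falls off the work surface, if the arm or the gripper's body presses on something with over 40 N, if the wrist force passes 120 N, or if a joint passes its speed limit or range.

### The arm

A 6-joint arm with a two-finger parallel gripper is mounted at the origin on the work surface. World frame = base frame: x ahead of the robot, y to its left, z up, the work surface at z = 0. Lengths are in m, angles in rad, forces in N, time in s.
With the tool pointing down it reaches from about 0.225 to 0.875 m from the base axis. Payload 3.4 kg.
Tool frame: the origin (TCP) lies at the very end of the fingers, on their centre line; the grasp point (between the pads) lies 19 mm behind it; z points along the fingers, y is the direction in which the jaws open and shut (so a half turn about z gives the same grasp; the last joint's range is limited). The gripper opens to 85 mm and grips with 20 to 120 N. Pads are 22 mm wide; open, the fingers measure 114 mm over their backs; the gripper's body (76 mm by 85 mm) begins 54 mm behind the grasp point. The pads swing forward as they close: fully open they stand 13 mm farther back than shut.
Start: joints at [1.076, 0.276, 1.505, -0, 1.361, -0.121], TCP at [0.21, 0.535, 0.231] pointing down, gripper open.
Joint ranges: [-2.89, 2.89], [-0.75, 2.08], [0.22, 2.7], [-1.18, 4.32], [0.11, 2.71], [-2.7, 2.7]. Speed limits (rad/s): [2.57, 2.57, 3.14, 3.14, 3.14, 3.14].

### API

Orientations are given as a unit quaternion [w, x, y, z].
In Python, from rig import get_state, get_image, camera_model, sign_off gives the robot as it stands. The module is installed in compiled form; this text tells all that it offers.
- The arm moves only by the tool drive_tool, never from a script. Its argument "motion" is text: rows parted by semicolons, each of 7 numbers parted by spaces: the turn, a rotation vector about the tool's x, y, z in degrees, then the shift along the tool's x, y, z in m, then the opening in per cent of the stroke, from 0 (shut) to 100 (fully open). In form: wx wy wz tx ty tz hand; .... A call has 1 to 12 rows; each row shifts and turns the pose as measured when the row begins, along the tool's axes as they then stand; what a row does not reach is not made up. A row lasts 1/8 s, in which the tool goes at most 62.5 mm and 10.7 degrees, less where a joint would pass 70% of its speed; a pose out of reach is approached as far as the arm can. A call is refused whole if a number of a shift passes 0.0625 or a number of a turn 10.7, either way. A call with a gripper value outside its range is refused whole. The fingers move at their own pace and stop on an object; "newtons" is the grip in N (left out, the last holds). Time passes only in rows, so rows that do not move let the fingers close. It gives the time, the measured TCP pose, the force and the opening at its end, in the units of the state.
- get_state(): the state, without advancing time (a new reading comes with each control period).
- get_image(name): name is "scene" or "top" or "wrist"; returns (picture, depth): 480x640x3 uint8, red, green, blue; 480x640 float32, m along the optical axis (not along the pixel's ray), 0 where there is no reading.
- camera_model(name): a dict with "camera_matrix" (3x3 intrinsics, pixels), "cam_to_world" (4x4, takes a point from camera to world coordinates); the wrist camera has in their place "T_tool_cam" (4x4, takes a point from camera to tool coordinates, whose origin is the TCP and whose axes are the flange's). Camera axes: x right, y up, looking along -z (the intrinsics and any distortion apply to the point x, -y, -z); pixel columns grow to the right and rows downward; lengths in m; the calibration is good to about 2 mm. A picture is of the moment at which its call begins: read the wrist's pose just before it. camera_model takes no time and is no camera call.
- sign_off(): hands the job in, once; it reports no verdict.
The state is a dict: "clock": time; "qpos": joint angles; "qd": joint speeds; "effort": joint torques, N m; "position": TCP position; "ee_rot": TCP orientation; "contact_force": force on the tool from outside, world axes, zero at the start; "moment": the same for the moment, N m; "width": finger opening in m.
Only numpy, scipy, OpenCV 4.12 (cv2) and the standard library are available. Lean on these libraries where they do the work, as an engineer would, in place of code of your own. Each camera call takes 0.05 s, during which the arm holds its last target.

## Working session

There is one attempt and no reset: what is moved stays moved. The work goes in short steps, Python scripts to look and compute and a tool call to move; the robot and the scene stay as the last step left them, time stands still between calls to the robot, and variables do not carry over. Pictures are saved under pics/ and viewed, and the job is handed in when it is done.

Besides the shell and the picture viewer there is one more tool, called after "Emit:" by a JSON object that holds its "method" and its "body", one argument or row to a line. drive_tool: Moves the arm, as the interface text tells. Its arguments: {"type":"object","properties":{"motion":{"type":"string"},"newtons":{"type":"number"}},"required":["motion"]}

```bash
mkdir -p pics; cat > h.py <<'E'
import numpy as np,cv2
from rig import *
def save(n,f):
    im,d=get_image(n); cv2.imwrite(f'pics/{f}.png',im[:,:,::-1]); np.savez(f'pics/{f}.npz',im=im,d=d); return im,d
def pts(n,d):
    m=camera_model(n); K=np.array(m['camera_matrix']);T=np.array(m['cam_to_world'])
    v,u=np.mgrid[:480,:640]
    x=(u-K[0,2])/K[0,0]*d; y=-(v-K[1,2])/K[1,1]*d
    P=np.stack([x,y,-d,np.ones_like(d)],-1)@T.T
    return P[...,:3]
E
python3 - <<'E'
from h import *
print(get_state())
for n in('scene','top'):
    save(n,n+'1'); m=camera_model(n);print(m)
print(camera_model('wrist'))
E
```

```text
{'clock': 0.0, 'qpos': array([ 1.07598330e+00,  2.76591168e-01,  1.50614012e+00,  2.57684232e-05,
        1.36066789e+00, -1.21032507e-01]), 'qd': array([-7.43135789e-05, -2.07889998e-04, -9.05423764e-04,  8.27226310e-04,
        3.37384029e-04,  1.39644154e-03]), 'effort': array([ 6.55078584e-04, -4.16770434e+01, -2.45801014e+01, -1.24118496e-04,
        1.09179641e-02, -2.05339127e-06]), 'position': array([0.20971917, 0.53483199, 0.23043909]), 'ee_rot': array([-2.85767321e-04,  1.85806783e-01,  9.82585886e-01, -8.56962312e-04]), 'contact_force': array([-0.67674849,  0.21526127,  0.86020566]), 'moment': array([-0.00273467,  0.00954252, -0.00454005]), 'width': 0.08563966696504086}
{'camera_matrix': array([[506.859469  ,   0.        , 311.25854874],
       [  0.        , 506.859469  , 231.61204659],
       [  0.        ,   0.        ,   1.        ]]), 'cam_to_world': array([[ 0.77755811, -0.40500521,  0.48101368,  1.15066747],
       [ 0.62880306,  0.50466853, -0.59153731, -0.77022935],
       [-0.00317678,  0.76241751,  0.64707762,  0.90907511],
       [ 0.        ,  0.        ,  0. 
[... 288 characters left out ...]
976868, -0.02042243,  0.00674559,  0.02973675],
       [ 0.00489124,  0.08952481,  0.99597258,  1.05845419],
       [ 0.        ,  0.        ,  0.        ,  1.        ]])}
{'camera_matrix': array([[404.66915353,   0.        , 318.71995088],
       [  0.        , 404.66915353, 237.1782561 ],
       [  0.        ,   0.        ,   1.        ]]), 'T_tool_cam': array([[-1.69084944e-03,  9.54594563e-01,  2.97903275e-01,
         7.56125990e-02],
       [ 9.99998569e-01,  1.63001625e-03,  4.52638103e-04,
         6.33070460e-04],
       [-5.35013083e-05,  2.97903614e-01, -9.54595953e-01,
        -1.43043897e-01],
       [ 0.00000000e+00,  0.00000000e+00,  0.00000000e+00,
         1.00000000e+00]])}
```

View pics/top1.png

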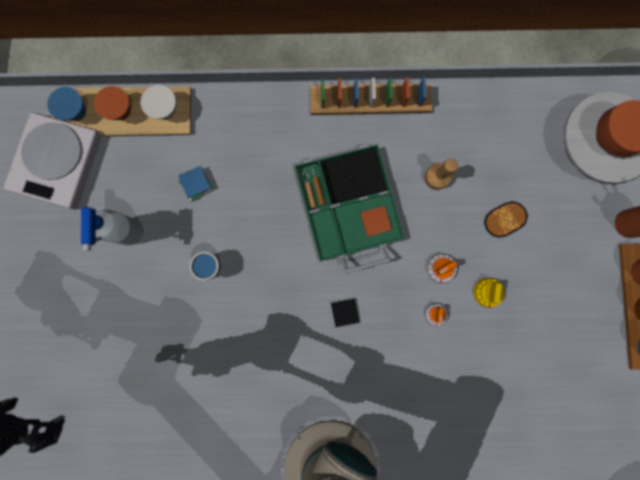

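View pics/scene1.png

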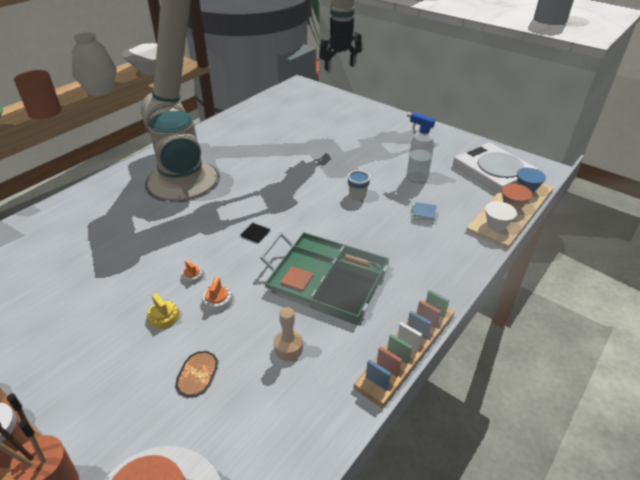

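The scene's orange candidates are the large dial at top (443,268) and the small one at (437,314). The yellow dial at (489,292) is excluded, so the larger orange at (443,268) fits. The terracotta tile lies in the lid at (376,221), and the black look-alike at (345,312) gets left alone. Next I'll enlarge and measure.

```bash
python3 - <<'E'
from h import *
for n in('top','scene'):
    z=np.load(f'pics/{n}1.npz'); P=pts(n,z['d']); np.save(f'pics/P_{n}.npy',P)
    im=z['im']; hsv=cv2.cvtColor(im,cv2.COLOR_RGB2HSV)
    g=(cv2.inRange(hsv,(60,90,20),(95,255,255))>0)&(P[...,0]<.75)&(P[...,2]>.02)&(P[...,2]<.06)
    num,l,s,c=cv2.connectedComponentsWithStats(g.astype(np.uint8))
    k=1+np.argmax(s[1:,4]); m=l==k
    q=P[m]; r=cv2.minAreaRect(q[:,:2].astype(np.float32)); print(n,'green',r,s[k], np.percentile(q[:,2],[5,50,95]))
    print(cv2.boxPoints(r))
    o=cv2.inRange(hsv,(3,170,150),(15,255,255))>0
    num,l,s,c=cv2.connectedComponentsWithStats(o.astype(np.uint8))
    for i in range(1,num):
        if s[i,4]>40: print(c[i],s[i],np.median(P[l==i],0),P[l==i][:,2].max())
a=cv2.imread('pics/top1.png'); 
c1=cv2.resize(a[130:330,280:520],None,fx=3.3,fy=3,interpolation=cv2.INTER_CUBIC)
cv2.imwrite('pics/crop1.png',cv2.resize(a[140:340,280:520],(720,600),interpolation=cv2.INTER_CUBIC))
b=cv2.imread('pics/scene1.png');cv2.imwrite('pics/crop2.png',cv2.resize(b[215:345,140:300],(738,600),interpolation=cv2.INTER_CUBIC))
E
```

```text
top green ((0.6154983043670654, -0.059534162282943726), (0.2255016714334488, 0.20726725459098816), 13.727041244506836) [ 307  149   97  110 2409] [0.02019763 0.02199017 0.03289961]
[[ 0.48137602  0.01438401]
 [ 0.5305599  -0.18696311]
 [ 0.74962056 -0.13345233]
 [ 0.7004367   0.06789479]]
[439.67073171 262.2804878 ] [434 258  15  12  82] [ 0.47287063 -0.26859706  0.02678596] 1.0584541860778758
[447.44776119 270.36567164] [437 262  19  16 134] [ 0.45070319 -0.28323126  0.0568803 ] 0.06403749158670002
[432.49019608 313.8627451 ] [430 308   6  13  51] [ 0.35048719 -0.2501804   0.02011138] 1.0584541860778758Traceback (most recent call last):
  File "<stdin>", line 7, in <module>
    return _wrapfunc(a, 'argmax', axis=axis, out=out, **kwds)
    return bound(*args, **kwds)
ValueError: attempt to get argmax of an empty sequence
```

```bash
python3 - <<'E'
from h import *
a=cv2.imread('pics/top1.png'); 
cv2.imwrite('pics/crop1.png',cv2.resize(a[140:340,280:520],(720,600),interpolation=cv2.INTER_CUBIC))
b=cv2.imread('pics/scene1.png');cv2.imwrite('pics/crop2.png',cv2.resize(b[215:345,140:300],(738,600),interpolation=cv2.INTER_CUBIC))
z=np.load('pics/top1.npz');d=z['d'];P=pts('top',d);im=z['im']
# corners of box outer by pixels
m=(P[...,2]>.012)&(P[...,2]<.075)&(P[...,0]>.44)&(P[...,0]<.8)&(P[...,1]<.09)&(P[...,1]>-.2)
v=(P[...,2].clip(0,.08)/.08*255).astype(np.uint8); v[d==0]=128
cv2.imwrite('pics/hm.png',cv2.resize(v[140:340,280:520],(720,600),interpolation=cv2.INTER_NEAREST))
E
```

```text
(no output)
```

View pics/crop1.png

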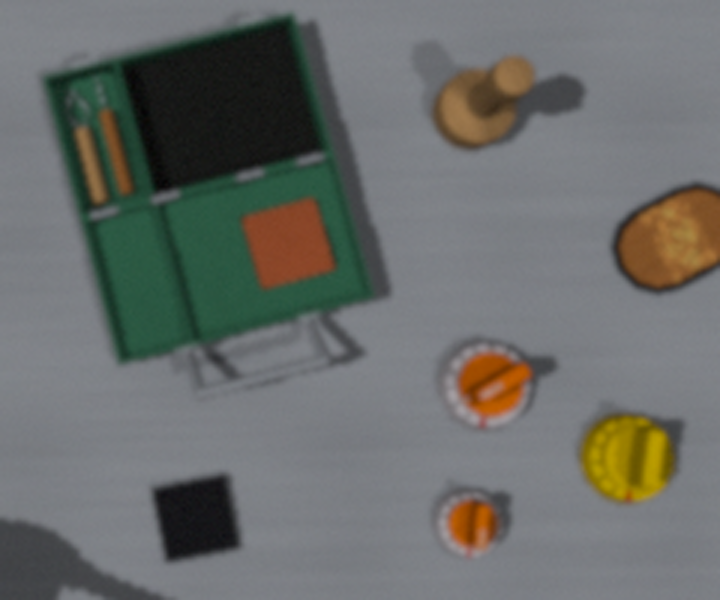

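View pics/crop2.png

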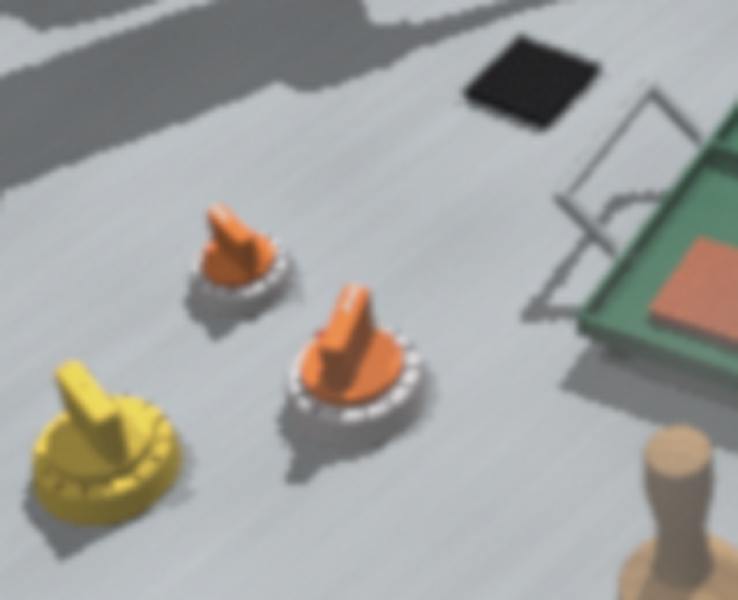

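View pics/hm.png

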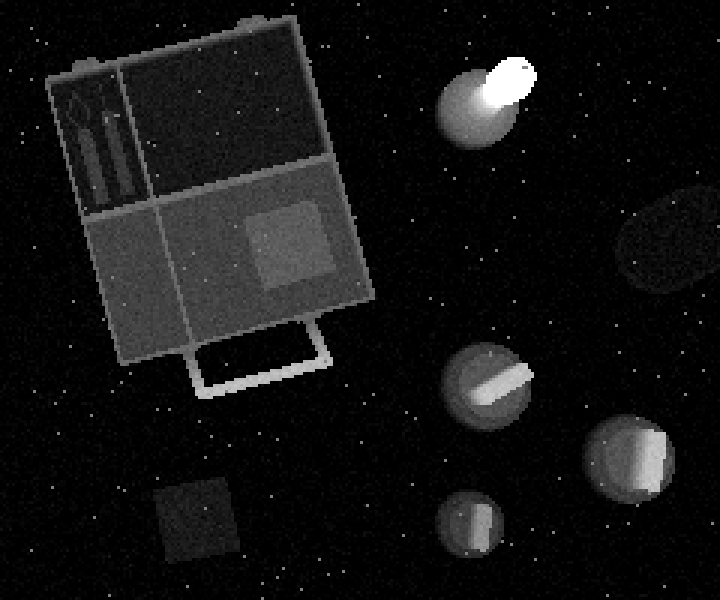

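The crop shows the tile in the lid at crop (290,243) and the handle bar from (200,393) to (328,362). The large orange dial at crop (490,385) is clearly bigger than the orange one at (470,525), so it is the timer. The depth map is clean enough to measure from.

```bash
python3 - <<'E'
from h import *
z=np.load('pics/top1.npz');d=z['d'];P=pts('top',d);im=z['im']
def sel(x0,y0,x1,y1,lo,hi):
    a=P[140+y0//3:140+y1//3,280+x0//3:280+x1//3].reshape(-1,3); return a[(a[:,2]>lo)&(a[:,2]<hi)]
q=sel(185,330,345,405,.048,.075); print(len(q)); r=cv2.minAreaRect(q[:,:2].astype(np.float32)); print('handle',r,np.median(q[:,2])); 
q2=q[ (q[:,0]<np.inf)]
# outline incl. rim
b=sel(35,5,385,370,.012,.045); h=cv2.minAreaRect(b[:,:2].astype(np.float32)); print('box',h,cv2.boxPoints(h))
# bar line: fit on far points
hdir=np.array([np.cos(np.radians(13.7)),np.sin(np.radians(13.7))])
for a in(12.,13.,13.7,14.5,15.5):
    e=np.array([np.cos(np.radians(a)),np.sin(np.radians(a))]); n=np.array([-e[1],e[0]])
    p=b[:,:2]@e; s=b[:,:2]@n; hp=q[:,:2]@e; hs=q[:,:2]@n
    near=hp<hp.min()+.012
    print(a,'box x',np.percentile(p,[.5,99.5]),'y',np.percentile(s,[.5,99.5]),'bar x',hp.min(),np.median(hp[near]),'bar y',np.percentile(hs[near],[1,99]), 'slope',np.polyfit(hs[near],hp[near],1)[0])
t=sel(430,340,540,435,.045,.07); r=cv2.minAreaRect(t[:,:2].astype(np.float32)); print('timerbar',len(t),r,t.mean(0),np.linalg.eigh(np.cov(t[:,:2].T)))
t=sel(430,335,540,435,.012,.04); print('timerbody',cv2.minEnclosingCircle(t[:,:2].astype(np.float32)))
E
```

```text
207
handle ((0.4725115895271301, -0.0936770960688591), (0.020780041813850403, 0.10810917615890503), 12.467517852783203) 0.05797867032980508
box ((0.6115784645080566, -0.060721978545188904), (0.27460214495658875, 0.2106962502002716), 13.572432518005371) [[ 0.45338914  0.00946314]
 [ 0.5028342  -0.1953492 ]
 [ 0.76976776 -0.1309071 ]
 [ 0.7203227   0.07390524]]
12.0 box x [0.46433738 0.71858601] y [-0.29149408 -0.08034171] bar x 0.4319663008424739 0.43749803575275475 bar y [-0.24289026 -0.13733301] slope -0.019417610722853352
13.0 box x [0.4608856  0.71476665] y [-0.30104036 -0.09161985] bar x 0.4292698202243505 0.4341738823030503 bar y [-0.25058696 -0.14503171] slope -0.005292714991886966
13.7 box x [0.45836786 0.71208985] y [-0.30793529 -0.09879035] bar x 0.42694769699685287 0.431845592463477 bar y [-0.25584509 -0.1503844 ] slope 0.001339530456407991
14.5 box x [0.4554701  0.70944795] y [-0.31659244 -0.10684733] bar x 0.4235483373906741 0.42892112841049845 bar y [-0.26182584 -0.15635692] slope 0.011836736758936303
15.5 box x [0.45205146 0.70574259] y [-0.32786935 -0.11595689] bar x 0.419008886742618 0.42505302965963226 bar y [-0.26927167 -0.16378845] slope 0.026256957957475503
timerbar 139 ((0.4582214653491974, -0.27921053767204285), (0.014303700067102909, 0.04617084935307503), 28.844614028930664) [ 0.45835481 -0.27777852  0.05833205] EighResult(eigenvalues=array([1.80654011e-05, 1.89382313e-04]), eigenvectors=array([[-0.87815585, -0.47837466],
       [-0.47837466,  0.87815585]]))
timerbody ((0.4579133689403534, -0.27842625975608826), 0.03518674522638321)
```

```bash
cat >> h.py <<'E'
from scipy.spatial.transform import Rotation as R
def plan(tp,yaw,N,s=None,pos=None,Rm=None):
    """straight rows to TCP pos tp, tool pointing down, tool-y world angle yaw deg"""
    s=get_state(); p=np.array(s['position']); w,x,y,z=s['ee_rot']; r=R.from_quat([x,y,z,w])
    a=np.radians(yaw); Y=np.array([np.cos(a),np.sin(a),0]); Z=np.array([0,0,-1.]); X=np.cross(Y,Z)
    rt=R.from_matrix(np.stack([X,Y,Z],1)); rv=(r.inv()*rt).as_rotvec()
    tp=np.array(tp)
    for i in range(N):
        sh=r.inv().apply((tp-p)/N) if i==0 else rc.inv().apply((tp-p)/N)
        if i==0: rc=r
        print(np.round(np.degrees(rv/N),2),np.round(sh,4)); rc=rc*R.from_rotvec(rv/N)
E
python3 -c "
from h import *
plan([.4677,-.0953,.16],13.65,12)"
```

```text
[-0.01  0.    4.58] [-0.0392 -0.041   0.0059]
[-0.01  0.    4.58] [-0.0423 -0.0378  0.0059]
[-0.01  0.    4.58] [-0.0452 -0.0343  0.0059]
[-0.01  0.    4.58] [-0.0478 -0.0306  0.0059]
[-0.01  0.    4.58] [-0.0501 -0.0266  0.0059]
[-0.01  0.    4.58] [-0.0521 -0.0226  0.0059]
[-0.01  0.    4.58] [-0.0537 -0.0183  0.0059]
[-0.01  0.    4.58] [-0.055  -0.014   0.0059]
[-0.01  0.    4.58] [-0.0559 -0.0096  0.0059]
[-0.01  0.    4.58] [-0.0565 -0.0051  0.0059]
[-0.01  0.    4.58] [-0.0567 -0.0005  0.0059]
[-0.01  0.    4.58] [-0.0566  0.004   0.0059]
```

Emit:
{"method": "drive_tool", "body": {
  "motion": "0 0 4.6 -0.039 -0.041 0.006 40; 0 0 4.6 -0.042 -0.038 0.006 40; 0 0 4.6 -0.045 -0.034 0.006 40; 0 0 4.6 -0.048 -0.031 0.006 40; 0 0 4.6 -0.050 -0.027 0.006 40; 0 0 4.6 -0.052 -0.023 0.006 40; 0 0 4.6 -0.054 -0.018 0.006 40; 0 0 4.6 -0.055 -0.014 0.006 40; 0 0 4.6 -0.056 -0.010 0.006 40; 0 0 4.6 -0.0565 -0.005 0.006 40; 0 0 4.6 -0.0565 0 0.006 40; 0 0 4.6 -0.0565 0.004 0.006 40",
  "newtons": 40
}}

```text
clock: 1.6
position: [0.4637, -0.1147, 0.1546]
ee_rot: [0.001, 0.629, 0.777, 0.001]
contact_force: [0.8, 0.0, 0.5]
width: 0.0343
```

```bash
python3 -c "
from h import *
s=get_state(); im,d=save('wrist','w1')
w,x,y,z=s['ee_rot'];Rt=R.from_quat([x,y,z,w]).as_matrix();p=s['position'];print(p,s['ee_rot'],s['width'],s['qd'])
m=camera_model('wrist');K=m['camera_matrix'];T=m['T_tool_cam']
v,u=np.mgrid[:480,:640]
Q=np.stack([(u-K[0,2])/K[0,0]*d,-(v-K[1,2])/K[1,1]*d,-d,np.ones_like(d)],-1)@T.T
W=Q[...,:3]@Rt.T+p; np.save('pics/W1.npy',W)
k=(W[...,2]>.05)&(W[...,2]<.068)&(W[...,0]>.4)&(W[...,0]<.5)&(W[...,1]<-.02)&(W[...,1]>-.18)
print(k.sum(),W[k].mean(0),cv2.minAreaRect(W[k][:,:2].astype(np.float32)))
plan([.4677,-.0953,.074],13.65,5)
"
```

```text
[ 0.46365349 -0.11471016  0.15458267] [8.57844482e-04 6.29417449e-01 7.77066605e-01 6.55860188e-04] 0.03427201244504493 [-0.78596932  0.40830154 -0.38847088  0.01101683 -0.02984336 -0.12319621]
2843 [ 0.46881005 -0.08948606  0.05834514] ((0.4734098017215729, -0.09306254982948303), (0.019059034064412117, 0.10777519643306732), 12.67827320098877)
[ 0.04  0.1  -0.38] [0.0054 0.0011 0.016 ]
[ 0.04  0.1  -0.38] [0.0053 0.0012 0.016 ]
[ 0.04  0.1  -0.38] [0.0053 0.0012 0.016 ]
[ 0.04  0.1  -0.38] [0.0053 0.0013 0.016 ]
[ 0.04  0.1  -0.38] [0.0052 0.0013 0.016 ]
```

View pics/w1.png

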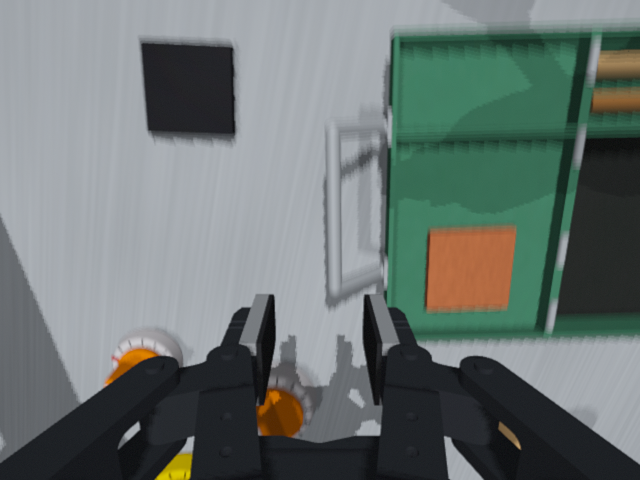

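The wrist view has the handle bar at (335,205) and the fingers still to its side. Wrist depth agrees with the top view on the handle's position to about 1 mm.

```bash
python3 -c "
from h import *
s=get_state();print(s['position'],s['qd'])
plan([.468,-.095,.12],13.4,2)"
```

```text
[ 0.46729152 -0.12211878  0.15408708] [ 0.07258585 -0.03035695  0.02244031  0.05178335  0.01475679  0.02313618]
[ 0.11  0.25 -0.82] [0.0134 0.003  0.0169]
[ 0.11  0.25 -0.82] [0.0132 0.0033 0.017 ]
```

Emit:
{"method": "drive_tool", "body": {
  "motion": "0.1 0.25 -0.8 0.013 0.003 0.017 40; 0.1 0.25 -0.8 0.013 0.003 0.017 40; 0 0 0 0 0 0 40"
}}

```text
clock: 2.02
position: [0.4678, -0.0979, 0.1179]
ee_rot: [-0.001, 0.622, 0.783, -0.0]
contact_force: [-0.1, 0.5, 1.0]
width: 0.0342
```

```bash
python3 -c "
from h import *
s=get_state();print(s['position'],s['qd'])
plan([.468,-.095,.074],13.4,3)"
```

```text
[ 0.46782241 -0.09793457  0.11785817] [-0.01289082 -0.00894875 -0.02900379 -0.00906055 -0.00698545  0.00037342]
[-0.04 -0.02 -0.1 ] [0.0009 0.0003 0.0146]
[-0.04 -0.02 -0.1 ] [0.0009 0.0003 0.0146]
[-0.04 -0.02 -0.1 ] [0.0009 0.0003 0.0146]
```

Emit:
{"method": "drive_tool", "body": {
  "motion": "0 0 0 0.001 0 0.015 40; 0 0 0 0.001 0 0.015 40; 0 0 0 0.001 0 0.014 40; 0 0 0 0 0 0 40; 0 0 0 0 0 0 0; 0 0 0 0 0 0 0; 0 0 0 0 0 0 0; 0 0 0 0 0 0 0",
  "newtons": 30
}}

```text
clock: 3.02
position: [0.4698, -0.0963, 0.0765]
ee_rot: [0.003, 0.621, 0.784, 0.0]
contact_force: [-0.6, -0.5, -0.6]
width: 0.0004
```

```bash
python3 -c "
from h import *
print(get_state())
save('wrist','w2');im,d=save('scene','s2');cv2.imwrite('pics/s2c.png',cv2.resize(im[160:320,180:400,::-1],(800,582)))
"
```

```text
{'clock': 3.025, 'qpos': array([-0.34615294,  0.27737916,  1.93859185, -0.0020149 ,  0.91990419,
       -0.57512572]), 'qd': array([-4.29667446e-05, -3.12726242e-03, -3.54649840e-03, -1.95839618e-03,
        1.23517450e-04, -1.98488690e-03]), 'effort': array([ 9.64127103e-04, -3.56646001e+01, -1.85404265e+01, -7.52943743e-03,
       -3.31667613e-02, -1.93816879e-05]), 'position': array([ 0.46984842, -0.09630762,  0.07645432]), 'ee_rot': array([2.96557583e-03, 6.21221231e-01, 7.83629609e-01, 1.50934294e-04]), 'contact_force': array([-0.55064906, -0.5316093 , -0.56376298]), 'moment': array([-0.01869544, -0.02723858,  0.01955344]), 'width': 0.0003637536926039896}
```

View pics/w2.png

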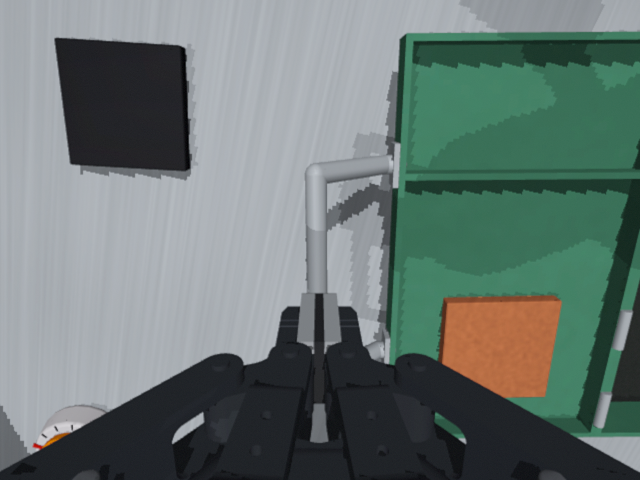

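View pics/s2c.png

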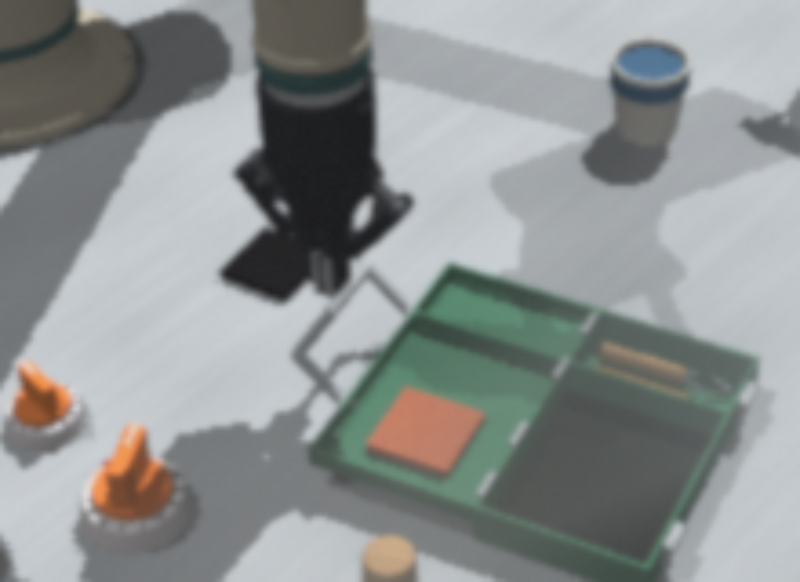

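The fingers closed above the bar: the grasp point is behind the TCP, so the TCP has to go 19 mm below the bar, to z = 0.036. I'll reopen, descend 40 mm and grip.

Emit:
{"method": "drive_tool", "body": {
  "motion": "0 0 0 0 0 0 40; 0 0 0 0 -0.001 0 40; 0 0 0 0 0 0 40; 0 0 0 0 -0.001 0.01 40; 0 0 0 0 0 0.01 40; 0 0 0 0 0 0.01 40; 0 0 0 0 0 0.010 40; 0 0 0 0 0 0 40"
}}

```text
clock: 4.12
position: [0.467, -0.0966, 0.0326]
ee_rot: [0.002, 0.621, 0.784, -0.0]
contact_force: [-0.8, -0.4, -0.1]
width: 0.0343
```

Emit:
{"method": "drive_tool", "body": {
  "motion": "0 0 0 0 0 0 0; 0 0 0 0 0 0 0; 0 0 0 0 0 0 0; 0 0 0 0 0 0 0"
}}

```text
clock: 4.62
position: [0.4692, -0.0962, 0.033]
ee_rot: [0.003, 0.621, 0.784, 0.001]
contact_force: [0.5, -0.1, -2.2]
width: 0.0077
```

```bash
python3 -c "
from h import *
print(get_state())
save('wrist','w3')
"
```

```text
{'clock': 4.625, 'qpos': array([-3.47864917e-01,  3.35957559e-01,  1.99434900e+00,  3.50170242e-04,
        8.04384189e-01, -5.77947234e-01]), 'qd': array([ 1.63241664e-03,  6.23633096e-04,  9.15291220e-05,  3.95110288e-04,
        3.42600879e-04, -6.21774433e-04]), 'effort': array([ -0.32632805, -38.09180975, -16.57180309,  -0.06876501,
         0.13609644,   0.08915017]), 'position': array([ 0.46919647, -0.09621618,  0.03304959]), 'ee_rot': array([0.00323294, 0.62135688, 0.78352007, 0.00121374]), 'contact_force': array([ 0.45922703, -0.06729781, -2.21335349]), 'moment': array([ 0.05688944, -0.10909539,  0.13306362]), 'width': 0.007728867458153681}
```

View pics/w3.png

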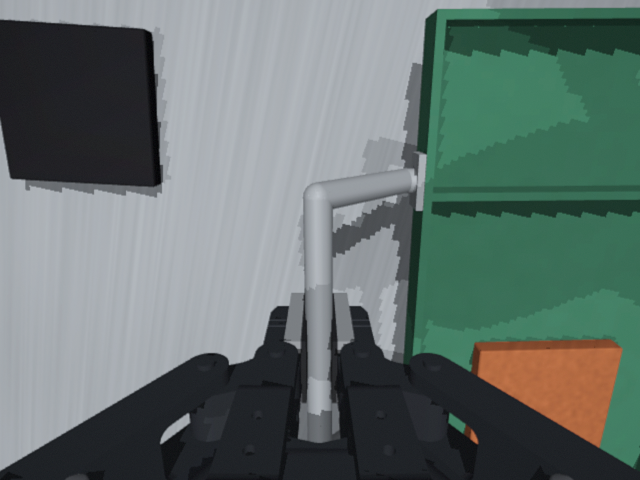

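Bar held: width is 7.7 mm and the bar sits between the pads at (318,330). Next is the arc, in closed-loop chunks.

```bash
cat >> h.py <<'E'
E_=np.array([.9718,.2360]); HX=.4333+.158; RAD=np.hypot(.158,.022); F0=np.arctan2(.022,.158)
def lidangle():
    s=get_state();p=s['position'];w,x,y,z=s['ee_rot'];r=R.from_quat([x,y,z,w])
    g=p-r.apply([0,0,1])*.022
    X=g[:2]@E_-HX; Z=g[2]-.033
    return np.arctan2(Z,-X)-F0, np.hypot(X,Z), X,Z,s,r
def arc(th1,N):
    th,ra,X,Z,s,r=lidangle(); print('theta',th,'rad',ra,RAD,'F',s['contact_force'],'w',s['width'],'pos',s['position'],'y',(s['position'][:2]@np.array([-.2360,.9718])))
    print('tilt',np.degrees(r.as_matrix()[:,2]),'t',s['clock'])
    prev=np.array([X,Z])
    for k in range(1,N+1):
        f=F0+th+(th1-th)*k/N; q=np.array([-RAD*np.cos(f),RAD*np.sin(f)])
        d=q-prev; prev=q
        print(round(th+(th1-th)*k/N,3),'tool y %.4f z %.4f'%(d[0],-d[1]))
E
python3 -c "
from h import *
arc(.7,8)"
```

```text
theta 0.00010225378337236357 rad 0.15972427769553782 0.15952429282087416 F [ 0.55070621  0.1269172  -1.06333794] w 0.0077903044222697995 pos [ 0.46917488 -0.09623267  0.03304427] y -0.2042441824426291
tilt [  0.37484957  -0.1193356  -57.29442902] t 4.675
0.088 tool y 0.0027 z -0.0137
0.175 tool y 0.0037 z -0.0134
0.263 tool y 0.0049 z -0.0131
0.35 tool y 0.0060 z -0.0126
0.438 tool y 0.0071 z -0.0120
0.525 tool y 0.0081 z -0.0114
0.613 tool y 0.0091 z -0.0106
0.7 tool y 0.0100 z -0.0098
```

Emit:
{"method": "drive_tool", "body": {
  "motion": "0 0 0 0 0.0025 -0.0135 0; 0 0 0 0 0.0035 -0.0135 0; 0 0 0 0 0.005 -0.013 0; 0 0 0 0 0.006 -0.0125 0; 0 0 0 0 0.007 -0.012 0; 0 0 0 0 0.008 -0.0115 0; 0 0 0 0 0.009 -0.0105 0; 0 0 0 0 0.010 -0.010 0",
  "newtons": 35
}}

```text
clock: 5.68
position: [0.523, -0.0833, 0.1358]
ee_rot: [0.005, 0.622, 0.783, 0.004]
contact_force: [7.9, 1.6, -13.0]
width: 0.0076
```

```bash
python3 -c "
from h import *
arc(1.45,8)"
```

```text
theta 0.7422121901115024 rad 0.16179173466258193 0.15952429282087416 F [  7.93347915   1.62279046 -12.98681649] w 0.007580258635192451 pos [ 0.52295011 -0.08329342  0.1357589 ] y -0.20436077133872269
tilt [ 7.07578902e-01 -3.10456575e-02 -5.72914018e+01] t 5.675
0.831 tool y 0.0127 z -0.0067
0.919 tool y 0.0120 z -0.0075
1.008 tool y 0.0126 z -0.0064
1.096 tool y 0.0131 z -0.0052
1.185 tool y 0.0135 z -0.0041
1.273 tool y 0.0138 z -0.0029
1.362 tool y 0.0140 z -0.0016
1.45 tool y 0.0141 z -0.0004
```

Emit:
{"method": "drive_tool", "body": {
  "motion": "0 0 0 0 0.0125 -0.0065 0; 0 0 0 0 0.012 -0.007 0; 0 0 0 0 0.0125 -0.006 0; 0 0 0 0 0.013 -0.005 0; 0 0 0 0 0.0135 -0.004 0; 0 0 0 0 0.0135 -0.0025 0; 0 0 0 0 0.014 -0.001 0; 0 0 0 0 0.014 0 0"
}}

```text
clock: 6.68
position: [0.6254, -0.0586, 0.1744]
ee_rot: [0.001, 0.622, 0.783, -0.001]
contact_force: [-1.9, -0.1, 0.7]
width: 0.0077
```

```bash
python3 -c "
from h import *
arc(2.03,8)
save('wrist','w4');im,d=save('scene','s4');cv2.imwrite('pics/s4c.png',cv2.resize(im[160:340,180:400,::-1],(733,600)))"
```

```text
theta 1.448375844081199 rad 0.16346158026609323 0.15952429282087416 F [-1.94159386 -0.0693631   0.7037559 ] w 0.007725552346670865 pos [ 0.62535141 -0.05856545  0.17444099] y -0.2044968344293928
tilt [ 2.76540304e-02 -2.11646691e-01 -5.72953819e+01] t 6.675
1.521 tool y 0.0115 z 0.0045
1.594 tool y 0.0115 z 0.0014
1.666 tool y 0.0114 z 0.0023
1.739 tool y 0.0112 z 0.0031
1.812 tool y 0.0109 z 0.0039
1.885 tool y 0.0106 z 0.0047
1.957 tool y 0.0102 z 0.0054
2.03 tool y 0.0098 z 0.0062
```

View pics/s4c.png

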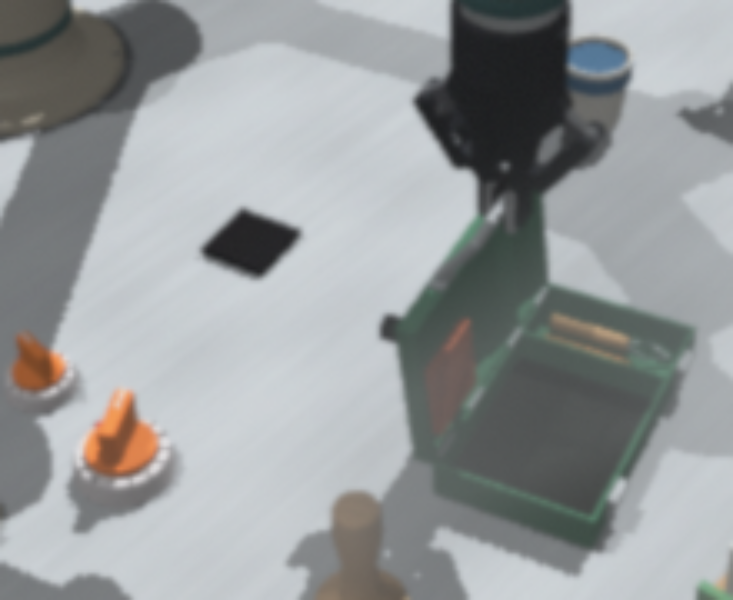

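The lid is near upright and the tile stands in it at crop (455,375), down on its hinge-side rim. The handle is still held. I'll continue gently past upright.

Emit:
{"method": "drive_tool", "body": {
  "motion": "0 0 0 0 0.0115 0.002 0; 0 0 0 0 0.0115 0.0015 0; 0 0 0 0 0.0115 0.0025 0; 0 0 0 0 0.011 0.003 0; 0 0 0 0 0.011 0.004 0; 0 0 0 0 0.0105 0.005 0; 0 0 0 0 0.010 0.0055 0; 0 0 0 0 0.010 0.006 0; 0 0 0 0 0 0 0; 0 0 0 0 0 0 0; 0 0 0 0 0 0 0"
}}

```text
clock: 8.15
position: [0.7181, -0.0362, 0.1401]
ee_rot: [0.001, 0.621, 0.784, 0.0]
contact_force: [-0.5, 0.6, -0.8]
width: 0.0073
```

```bash
python3 -c "
from h import *
arc(1.2,8)
save('wrist','w5');im,d=save('scene','s5');cv2.imwrite('pics/s5c.png',cv2.resize(im[160:340,180:400,::-1],(733,600)))"
```

```text
theta 2.081292099216143 rad 0.16206703009074905 0.15952429282087416 F [-0.51092927  0.58252234 -0.82875526] w 0.007309502334009388 pos [ 0.71805402 -0.03619163  0.14013202] y -0.20463177886162628
tilt [  0.1032029   -0.07438617 -57.29563828] t 8.15
1.971 tool y -0.0161 z -0.0078
1.861 tool y -0.0156 z -0.0082
1.751 tool y -0.0164 z -0.0064
1.641 tool y -0.0170 z -0.0046
1.53 tool y -0.0174 z -0.0027
1.42 tool y -0.0175 z -0.0008
1.31 tool y -0.0175 z 0.0012
1.2 tool y -0.0173 z 0.0031
```

View pics/s5c.png

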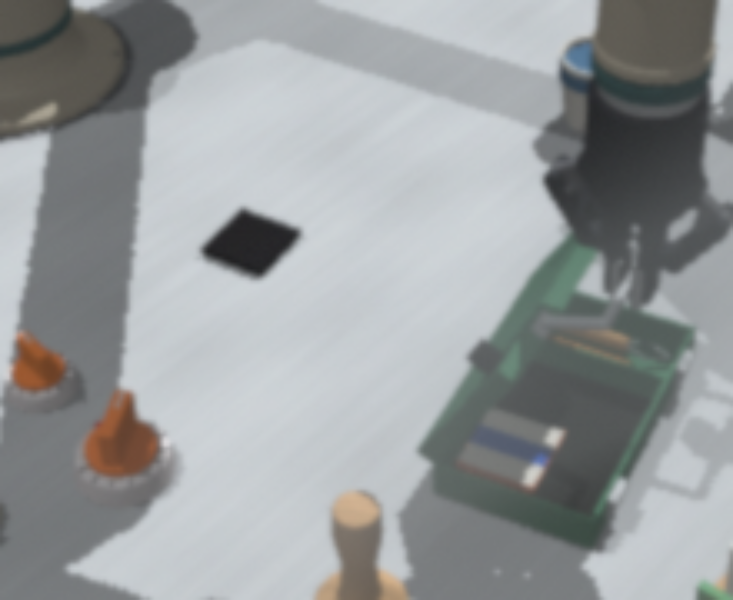

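The tile lies in the bay with the blue band up at crop (515,445). Lowering the lid under control.

Emit:
{"method": "drive_tool", "body": {
  "motion": "0 0 0 0 -0.0125 -0.009 0; 0 0 0 0 -0.0155 -0.008 0; 0 0 0 0 -0.0165 -0.0065 0; 0 0 0 0 -0.017 -0.0045 0; 0 0 0 0 -0.0175 -0.0025 0; 0 0 0 0 -0.0175 -0.001 0; 0 0 0 0 -0.0175 0.001 0; 0 0 0 0 -0.0175 0.003 0"
}}

```text
clock: 9.25
position: [0.5813, -0.0693, 0.1718]
ee_rot: [0.005, 0.622, 0.783, 0.001]
contact_force: [3.9, -0.5, -12.4]
width: 0.0075
```

```bash
python3 -c "
from h import *
arc(.4,8)"
```

```text
theta 1.1715998159150018 rad 0.1664627706554422 0.15952429282087416 F [  3.88629041  -0.47890683 -12.40114737] w 0.007549472746566475 pos [ 0.5812805  -0.06929973  0.17183276] y -0.20452767240076275
tilt [  0.49981955  -0.24830551 -57.29306131] t 9.25
1.075 tool y -0.0129 z 0.0114
0.979 tool y -0.0141 z 0.0061
0.882 tool y -0.0135 z 0.0074
0.786 tool y -0.0127 z 0.0087
0.689 tool y -0.0118 z 0.0098
0.593 tool y -0.0108 z 0.0109
0.496 tool y -0.0097 z 0.0119
0.4 tool y -0.0085 z 0.0128
```

Emit:
{"method": "drive_tool", "body": {
  "motion": "0 0 0 0 -0.013 0.010 0; 0 0 0 0 -0.014 0.0065 0; 0 0 0 0 -0.0135 0.0075 0; 0 0 0 0 -0.0125 0.0085 0; 0 0 0 0 -0.012 0.010 0; 0 0 0 0 -0.011 0.011 0; 0 0 0 0 -0.0095 0.012 0; 0 0 0 0 -0.0085 0.013 0"
}}

```text
clock: 10.25
position: [0.4864, -0.0924, 0.0956]
ee_rot: [0.013, 0.623, 0.782, 0.007]
contact_force: [5.6, 1.8, -4.2]
width: 0.007
```

```bash
python3 -c "
from h import *
arc(0.0,5)"
```

```text
theta 0.4017381207131303 rad 0.1644346269744395 0.15952429282087416 F [ 5.55635297  1.76927743 -4.20486445] w 0.007018656074499143 pos [ 0.48640293 -0.09242447  0.09556435] y -0.20460918888672183
tilt [  1.69797097  -0.33017577 -57.26966237] t 10.25
0.321 tool y -0.0019 z 0.0138
0.241 tool y -0.0052 z 0.0117
0.161 tool y -0.0043 z 0.0121
0.08 tool y -0.0033 z 0.0124
0.0 tool y -0.0023 z 0.0126
```

Emit:
{"method": "drive_tool", "body": {
  "motion": "0 0 0 0 -0.003 0.013 0; 0 0 0 0 -0.005 0.012 0; 0 0 0 0 -0.004 0.012 0; 0 0 0 0 -0.003 0.012 0; 0 0 0 0 -0.002 0.010 0; 0 0 0 0 0 0.004 0; 0 0 0 0 0 0.001 0"
}}

```text
clock: 11.12
position: [0.4699, -0.0976, 0.0385]
ee_rot: [0.017, 0.623, 0.782, 0.008]
contact_force: [2.3, 3.9, -0.3]
width: 0.0073
```

```bash
python3 -c "
from h import *
arc(0.0,1)
im,d=save('scene','s6');cv2.imwrite('pics/s6c.png',cv2.resize(im[160:340,180:400,::-1],(733,600)))"
```

```text
theta 0.03364214673221111 rad 0.16085384409911424 0.15952429282087416 F [ 2.28142667  3.8618815  -0.25267783] w 0.007330040521714609 pos [ 0.46985149 -0.0976152   0.0385456 ] y -0.20574740664309052
tilt [  2.12415703  -0.5251566  -57.25398255] t 11.125
0.0 tool y 0.0005 z 0.0055
```

View pics/s6c.png

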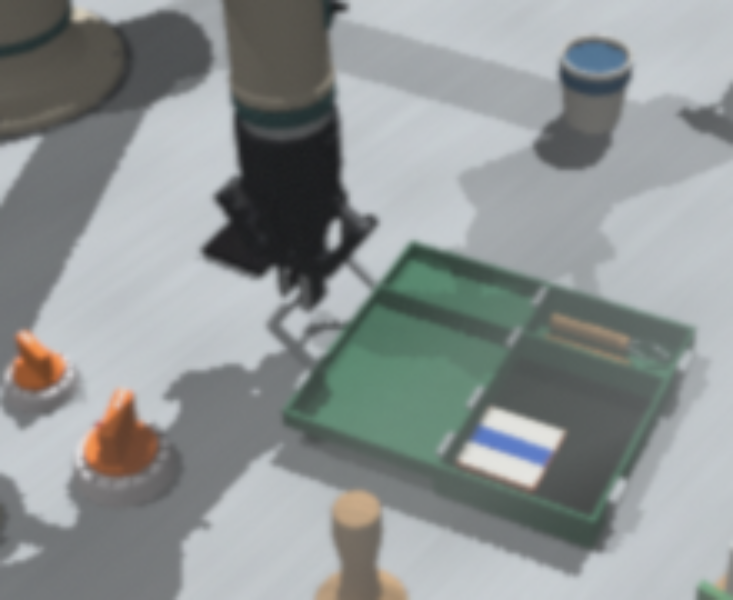

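The tile is flat and face up at (512,448), and the lid looks flat. I'll press down a little to feel the stop, then let go.

Emit:
{"method": "drive_tool", "body": {
  "motion": "0 0 0 0 0 0.003 0; 0 0 0 0 0 0.003 0; 0 0 0 0 0 0.002 0; 0 0 0 0 0 0 0"
}}

```text
clock: 11.68
position: [0.4699, -0.0977, 0.0388]
ee_rot: [0.019, 0.622, 0.782, 0.008]
contact_force: [3.6, 2.7, -3.5]
width: 0.0075
```

```bash
python3 -c "
from h import *
arc(0.0,1); print(get_state()['qpos'],get_state()['moment'])
im,d=save('scene','s7'); P=pts('scene',d)
z0=np.load('pics/scene1.npz'); P0=pts('scene',z0['d'])
n=np.array([-.2360,.9718])
for Q in (P0,P):
  X=Q[...,:2]@E_-HX; Y=Q[...,:2]@n+.2035
  for a,b in((-.115,-.09),(-.09,-.06),(-.06,-.03),(-.03,-.006)):
    k=(X>a)&(X<b)&(abs(Y+.0)<.04)&(abs(Q[...,2]-.03)<.03); print(a,k.sum(),np.median(Q[k][:,2]))
  k=(X>.01)&(X<.11)&(Y>-.1)&(Y<.04)&(Q[...,2]>.012)&(Q[...,2]<.028); 
  if k.sum(): print('tile',k.sum(),Q[k].mean(0),X[k].min(),X[k].max(),Y[k].min(),Y[k].max())
"
```

```text
theta 0.03529895983974815 rad 0.16089569224494718 0.15952429282087416 F [ 3.61927683  2.66499955 -3.50278588] w 0.007452064583966986 pos [ 0.46992116 -0.09765031  0.03881849] y -0.20579796163074723
tilt [  2.30121383  -0.64934942 -57.24586544] t 11.675
0.0 tool y 0.0005 z 0.0058
[-0.35246808  0.31398288  2.01238284  0.0046207   0.77361299 -0.58277965] [ 0.34932237 -0.33739776  0.11636907]
-0.115 218 0.022179945704064674
-0.09 235 0.02269966239123944
-0.06 253 0.022847819022992044
-0.03 217 0.0217414421802119
tile 38 [ 0.69129674 -0.0629913   0.01279442] 0.016352737389524807 0.10955653933142662 -0.07890248405399139 0.03974725844227761
-0.115 226 0.02211182187343319
-0.09 265 0.02188733511260821
-0.06 267 0.02203398438418036
-0.03 209 0.021757421637713104
tile 479 [ 0.67388213 -0.09794029  0.01610653] 0.010000001830670291 0.1094168165169902 -0.09948727785273911 0.03957917606747949
```

Lid floor depth matches the start, so it is flat. Tile top is at about 16 mm, so it lies on the bay floor. Releasing.

Emit:
{"method": "drive_tool", "body": {
  "motion": "0 0 0 0 0 0 40; 0 0 0 0 0 0 40; 0 0 0 0 0 0 40; 0 0 0 0 0 -0.02 40; 0 0 0 0 0 -0.03 40; 0 0 0 0 0 -0.03 40; 0 0 0 0 0 -0.01 40; 0 0 0 0 0 0 40"
}}

```text
clock: 12.72
position: [0.462, -0.0971, 0.1268]
ee_rot: [0.014, 0.622, 0.783, 0.004]
contact_force: [0.1, 0.2, 0.1]
width: 0.0341
```

```bash
python3 -c "
from h import *
print(get_state()['position'])
plan([.4582,-.2785,.12],28.6,5)"
```

```text
[ 0.46198698 -0.09712995  0.12675749]
[ 0.24  0.22 -3.11] [-0.0351 -0.009   0.0017]
[ 0.24  0.22 -3.11] [-0.0346 -0.0109  0.0016]
[ 0.24  0.22 -3.11] [-0.034  -0.0127  0.0015]
[ 0.24  0.22 -3.11] [-0.0332 -0.0145  0.0015]
[ 0.24  0.22 -3.11] [-0.0324 -0.0163  0.0014]
```

Emit:
{"method": "drive_tool", "body": {
  "motion": "0.25 0.2 -3.1 -0.035 -0.009 0.0015 45; 0.25 0.2 -3.1 -0.0345 -0.011 0.0015 45; 0.25 0.2 -3.1 -0.034 -0.0125 0.0015 45; 0.25 0.2 -3.1 -0.033 -0.0145 0.0015 45; 0.25 0.2 -3.1 -0.0325 -0.016 0.0015 45; 0 0 0 0 0 0 45; 0 0 0 0 0 0 45"
}}

```text
clock: 13.6
position: [0.4538, -0.2795, 0.1092]
ee_rot: [-0.009, 0.507, 0.862, 0.0]
contact_force: [-0.9, -0.2, -0.1]
width: 0.0382
```

```bash
python3 -c "
from h import *
s=get_state(); print(s['position'],s['qd'])
save('wrist','w8'); plan([.4582,-.2785,.033],28.6,5)"
```

```text
[ 0.45378387 -0.27947323  0.10916191] [-0.01066955  0.01751466 -0.00230069 -0.00514835 -0.01377082 -0.00299675]
[-0.1  -0.18  0.11] [-0.0005  0.001   0.0152]
[-0.1  -0.18  0.11] [-0.0004  0.001   0.0152]
[-0.1  -0.18  0.11] [-0.0004  0.0009  0.0152]
[-0.1  -0.18  0.11] [-0.0003  0.0009  0.0152]
[-0.1  -0.18  0.11] [-0.0003  0.0009  0.0152]
```

View pics/w8.png

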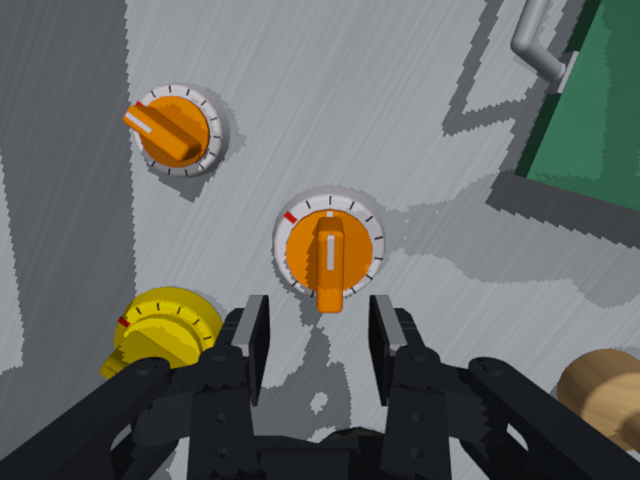

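This closer view confirms the larger orange dial at (330,250), centred and aligned between the jaws, with its red zero mark anticlockwise of the pointer at (290,217). The smaller orange dial is at (172,130). Descending to grip.

Emit:
{"method": "drive_tool", "body": {
  "motion": "-0.1 -0.2 0.1 -0.0005 0.001 0.015 45; -0.1 -0.2 0.1 -0.0005 0.001 0.015 45; -0.1 -0.2 0.1 -0.0005 0.001 0.015 45; -0.1 -0.2 0.1 0 0.001 0.015 45; -0.1 -0.2 0.1 0 0.001 0.012 45; 0 0 0 0 0 0 45; 0 0 0 0 0 0 0; 0 0 0 0 0 0 0; 0 0 0 0 0 0 0; 0 0 0 0 0 0 0",
  "newtons": 40
}}

```text
clock: 14.9
position: [0.4555, -0.2714, 0.0354]
ee_rot: [-0.001, 0.507, 0.862, -0.002]
contact_force: [0.7, -1.1, -4.9]
width: 0.0132
```

```bash
python3 -c "
from h import *
s=get_state(); print(s)
save('wrist','w9')"
```

```text
{'clock': 14.9, 'qpos': array([-0.66567277,  0.39717535,  1.87387309, -0.00549779,  0.87266505,
       -1.16973337]), 'qd': array([-0.00066477,  0.0009784 ,  0.00225618,  0.00237768, -0.0036212 ,
       -0.00048781]), 'effort': array([ 1.76039133e-01, -4.38518965e+01, -1.83887869e+01, -9.36433068e-02,
        1.57247325e-01,  3.05654795e-02]), 'position': array([ 0.45552694, -0.27140859,  0.03543858]), 'ee_rot': array([-0.00132869,  0.50691063,  0.86199539, -0.00194562]), 'contact_force': array([ 0.67386578, -1.10033498, -4.92030048]), 'moment': array([ 0.12692989, -0.23780524, -0.02582651]), 'width': 0.01320695264887944}
```

View pics/w9.png

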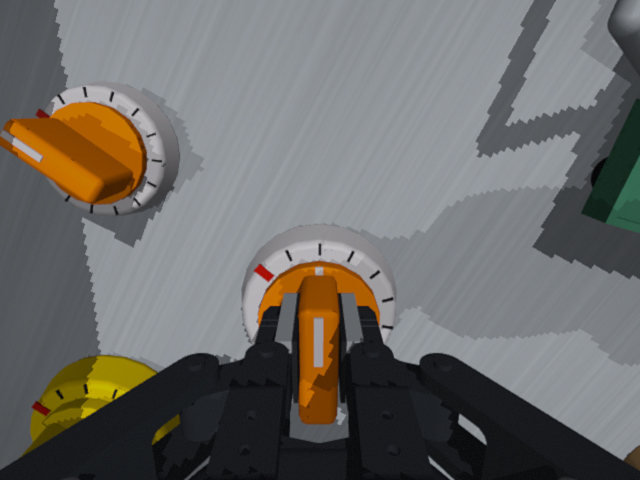

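Emit:
{"method": "drive_tool", "body": {
  "motion": "0 0 -8 0 -0.001 0 0; 0 0 -8 0 -0.001 0 0; 0 0 -8 0 -0.001 0 0; 0 0 -8 0 -0.001 0 0; 0 0 -8 0 -0.001 0 0; 0 0 -8 0 -0.001 0 0; 0 0 -6 0 -0.001 0 0; 0 0 0 0 0 0 0"
}}

```text
clock: 15.95
position: [0.451, -0.2773, 0.0356]
ee_rot: [-0.002, 0.052, 0.999, -0.0]
contact_force: [-2.4, -2.3, -3.4]
width: 0.0132
```

```bash
python3 -c "
from h import *
s=get_state(); print(s['position'],s['contact_force'],s['moment'],s['width'],s['qpos'])
w,x,y,z=s['ee_rot'];M=R.from_quat([x,y,z,w]).as_matrix();print(np.degrees(np.arctan2(M[1,1],M[0,1])),M[:,2])
save('wrist','w10')"
```

```text
[ 0.45104255 -0.27731184  0.0355956 ] [-2.4083179  -2.27556355 -3.42172964] [-0.32935585  0.30309844 -2.31780028] 0.013150564561138426 [-0.68057995  0.39657082  1.87444227 -0.00398209  0.87407113 -2.14438544]
84.01668008513217 [-4.63236814e-03 -1.79052202e-04 -9.99989254e-01]
```

View pics/w10.png

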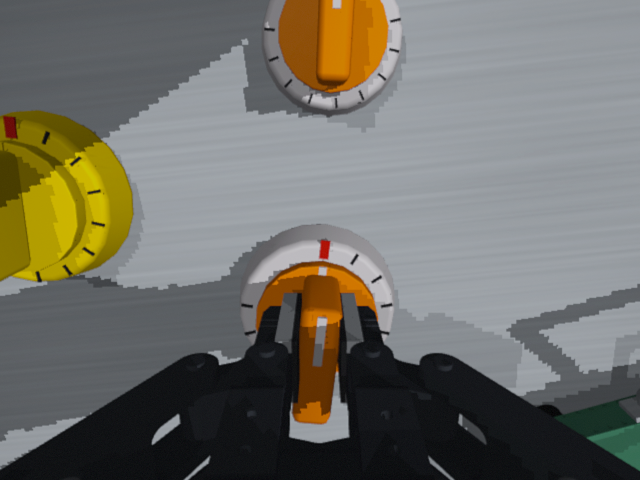

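The pointer is on the red mark at (324,248), and the moment has jumped to -2.3 N m, so the dial is on its stop. Releasing and lifting.

Emit:
{"method": "drive_tool", "body": {
  "motion": "0 0 1 0 0 0 0; 0 0 0 0 0 0 45; 0 0 0 0 0 0 45; 0 0 0 0 0 0 45; 0 0 0 0 0 -0.02 45; 0 0 0 0 0 -0.04 45; 0 0 0 0 0 -0.04 45; 0 0 0 0 0 -0.04 45; 0 0 0 -0.02 0 -0.02 45; 0 0 0 0 0 0 45; 0 0 0 0 0 0 45"
}}

```text
clock: 17.38
position: [0.4715, -0.2786, 0.2012]
ee_rot: [-0.004, 0.052, 0.999, -0.003]
contact_force: [-0.1, -0.5, -0.2]
width: 0.0381
```

```bash
python3 -c "
from h import *
s=get_state(); print(s['position'],s['contact_force'],s['qd'])
w,x,y,z=s['ee_rot'];Rt=R.from_quat([x,y,z,w]).as_matrix()
im,d=save('wrist','w11')
m=camera_model('wrist');K=m['camera_matrix'];T=m['T_tool_cam']
v,u=np.mgrid[:480,:640]
Q=np.stack([(u-K[0,2])/K[0,0]*d,-(v-K[1,2])/K[1,1]*d,-d,np.ones_like(d)],-1)@T.T
W=Q[...,:3]@Rt.T+s['position']
k=(np.hypot(W[...,0]-.458,W[...,1]+.2785)<.036)&(W[...,2]>.05)&(W[...,2]<.07); r=cv2.minAreaRect(W[k][:,:2].astype(np.float32));print(k.sum(),r)
h=cv2.cvtColor(im,cv2.COLOR_RGB2HSV); red=((h[...,0]<3)|(h[...,0]>174))&(h[...,1]>180)&(np.hypot(W[...,0]-.458,W[...,1]+.2785)<.036); q=W[red]; print(red.sum(),q.mean(0) if len(q) else '')
b=W[(np.hypot(W[...,0]-.458,W[...,1]+.2785)<.05)&(W[...,2]>.013)&(W[...,2]<.035)];print(cv2.minEnclosingCircle(b[:,:2].astype(np.float32)))
im,d=save('scene','s11');save('top','t11')
cv2.imwrite('pics/s11c.png',cv2.resize(im[160:400,120:440,::-1],(800,600)))"
```

```text
[ 0.47146698 -0.27861354  0.20118059] [-0.09242426 -0.47484968 -0.23955146] [ 0.00387287 -0.00092601 -0.00764208 -0.00087623 -0.00746925 -0.00503911]
1210 ((0.4604438543319702, -0.27900052070617676), (0.013970375061035156, 0.04617777094244957), 77.8804931640625)
28 [ 0.43031943 -0.27241756  0.0210496 ]
((0.4595069885253906, -0.2788645923137665), 0.03491077572107315)
```

View pics/w11.png

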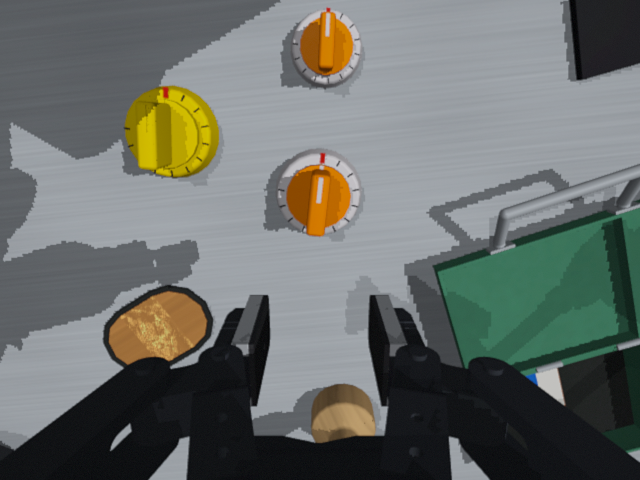

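View pics/s11c.png

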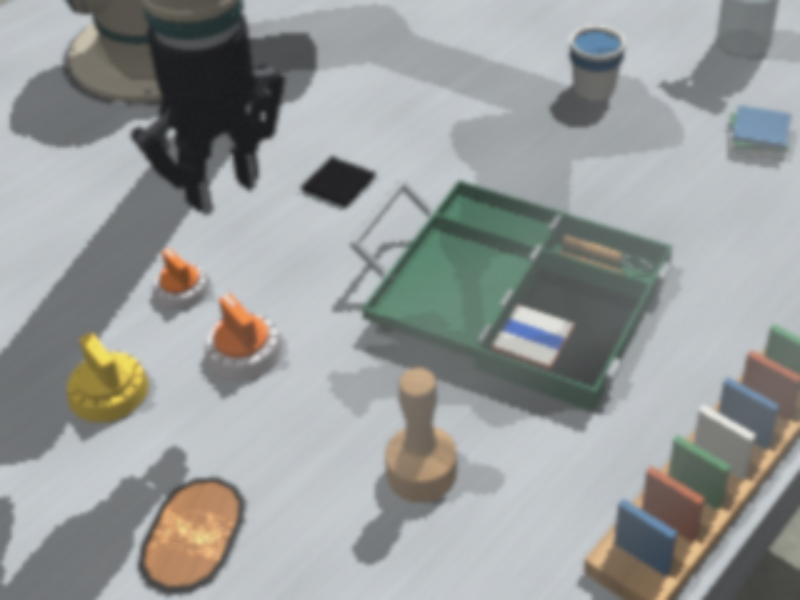

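The bar's long axis is at 167.9° and the red mark at 167.6°, so the dial is on zero. One check of the tile and the other items before handing in.

```bash
python3 -c "
from h import *
n=np.array([-.2360,.9718])
z=np.load('pics/s11.npz');P=pts('scene',z['d']);im=z['im'].astype(int)
X=P[...,:2]@E_-HX;Y=P[...,:2]@n+.2035
k=(X>0.005)&(X<.115)&(Y>-.1)&(Y<.04)&(abs(P[...,2]-.016)<.01)&(im[...,2]>120)
q=np.c_[X[k],Y[k],P[k][:,2]];c=np.median(q,0);print(k.sum(),q.mean(0),cv2.minAreaRect(q[:,:2].astype(np.float32)))
A=np.c_[q[:,:2],np.ones(len(q))];f=np.linalg.lstsq(A,q[:,2],rcond=None)[0];print('slope deg',np.degrees(np.hypot(f[0],f[1])))
z0=np.load('pics/scene1.npz');P0=pts('scene',z0['d'])
for a in(-.115,-.06):
  for Q in(P0,P):
    X=Q[...,:2]@E_-HX;Y=Q[...,:2]@n+.2035
    m=(X>a)&(X<a+.05)&(abs(Y)<.04)&(abs(Q[...,2]-.03)<.03);print('lid',np.median(Q[m][:,2]))
a=np.load('pics/top1.npz')['im'];b=np.load('pics/t11.npz')['im']
for nm,(u,v) in dict(cup=(204,265),bottle=(112,228),rib=(506,219),tamper=(440,175),stack=(195,182)).items():
  t=a[v-16:v+16,u-16:u+16];r=cv2.matchTemplate(b[v-30:v+30,u-30:u+30],t,cv2.TM_CCOEFF_NORMED);print(nm,np.array(cv2.minMaxLoc(r)[3])-14,r.max())
"
```

```text
481 [ 0.03711354 -0.05006078  0.01597102] ((0.03643843159079552, -0.04627087339758873), (0.06111649423837662, 0.07202531397342682), 1.6227600574493408)
slope deg 1.6237419450946964
lid 0.022347826726032805
lid 0.021684740272982617
lid 0.022352248191330748
lid 0.021566390574513927
cup [0 0] 0.960133
bottle [0 0] 0.99855936
rib [-1  0] 0.6953178
tamper [0 0] 0.9983792
stack [0 0] 0.997918
```

```bash
python3 -c "
from rig import *
print(sign_off())"
```

```text
the job is handed in; nothing more can be done
None
```

The job is done and was handed in at about 17.5 s on the robot's clock. I raised the lid by its handle to about 2.05 rad, so the tile tumbled into the box. I then lowered the lid, held all the way, until it lay flat, and turned the larger orange dial anticlockwise to its zero stop. The gripper was open and clear of everything at the end.

**Last checks:**
- **Tile:** it lies in the tile bay with the blue band up, centre near x = 0.037, y = -0.05 m in the box frame. Its top is 16 mm above the bench and the measured slope is about 1.6°.
- **Lid:** its floor is back within 1 mm of the starting depth.
- **Dial:** the bar is within about 0.3° of the red zero mark.
- **Other things:** cup, bottle, tamper and stack show no shift. The rib matched less surely (score 0.70, shift of at most 1 px), which I put down to a changed shadow.

**What went wrong on the way:** the first grip closed above the handle bar because I took the 19 mm grasp offset with the wrong sign. The second grip held. The bar also slid a few millimetres in the pads during the arc. A light press on the lowered lid did not clearly show the stop, so I judged the lid flat from the depth picture.

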